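# Probe the seam of a specimen case under its bifold dust cover

### The arm

A 6-joint arm with a two-finger parallel gripper is mounted at the origin on the work surface. World frame = base frame: x ahead of the robot, y to its left, z up, the work surface at z = 0. Lengths are in m, angles in rad, forces in N, time in s.
With the tool pointing down it reaches from about 0.325 to 0.875 m from the base axis. Payload 4.4 kg.
Tool frame: the origin (TCP) lies between the finger pads; the fingertips stand r.tcp_to_tips ahead of it and the grasp point (between the pads) lies 8 mm behind it (r.tcp_to_tips is the distance from the TCP to the fingertips, in m); z points along the fingers, y is the direction in which the jaws open and shut (so a half turn about z gives the same grasp; the last joint's range is limited). The gripper opens to 85 mm and grips with 20 to 120 N. Pads are 22 mm wide; open, the fingers measure 114 mm over their backs; the gripper's body (76 mm by 85 mm) begins 54 mm behind the grasp point. The pads swing forward as they close: fully open they stand 13 mm farther back than shut.
Start: joints at [-1.401, 0.207, 1.542, -0, 1.393, -0.15], TCP at [0.181, -0.546, 0.242] pointing down, gripper open.
Joint ranges: [-2.73, 2.73], [-0.86, 2.22], [0.23, 2.46], [-1.11, 4.25], [0.08, 2.63], [-2.82, 2.82]. Speed limits (rad/s): [2.79, 2.79, 3.14, 3.14, 3.14, 3.14].

### API

Orientations are given as a unit quaternion [w, x, y, z].
In Python, from plant import r gives the robot as it stands.
- The arm moves only by the shell command python3 -m jog 'ROWS'. ROWS is JSON, one flat list of numbers, 7 for each row, row after row: the opening, from 0 (shut) to 1 (fully open), then the shift along the tool's x, y, z in mm, then the turn, a rotation vector about the tool's x, y, z in rad. In form: [jaw, dx, dy, dz, wx, wy, wz, jaw, dx, dy, dz, wx, wy, wz, ...]. A call has exactly 10 rows; each row shifts and turns the commanded pose from where the row before left it, along the tool's axes as they then stand; what a row does not reach is not made up. A row lasts 1/8 s, in which the tool goes at most 62.5 mm and 10.7 degrees, less where a joint would pass 70% of its speed; a pose out of reach is approached as far as the arm can. A call with a gripper value outside its range is refused whole. The fingers move at their own pace and stop on an object; the grip force is fixed at half the most. Time passes only in rows, so rows that do not move let the fingers close, or fill a call up. It gives the time, the measured TCP pose, the force and the opening at its end, in the units of the state.
- r.state(): the state, without advancing time (a new reading comes with each control period).
- r.snapshot(name): name is "scene" or "top" or "wrist"; returns the picture (400x640x3 uint8, blue, green, red); there is no depth.
- r.camera_params(name): a dict with "camera_matrix" (3x3 intrinsics, pixels), "pose" (4x4, takes a point from camera to world coordinates). Camera axes: x right, y down, z forward; pixel columns grow to the right and rows downward; lengths in m; the calibration is good to about 2 mm. A picture is of the moment at which its call begins: read the wrist's pose just before it. camera_params takes no time and is no camera call; for the wrist camera it gives the pose at the moment of the call.
- r.sign_off(): hands the job in, once; it reports no verdict.
Trained networks look in the newest picture that a camera, given by its name, has taken for a name from the list of things; names that differ only in an ending like _2 or _b are one class to them, and where a whole thing is asked for, a point or a joint stands for the part that bears it (a point fixed in the world has none). Each returns a list of dicts, best first, with "conf" (0 to 1); they miss things now and then, are a little off and sometimes report something else, mostly with a low value. They report only what shows in the picture. A call takes as long as a camera call. They do not tell look-alikes from the thing itself.
- r.boxes_of(camera, label): "bbox" ([left, top, right, bottom] in pixels, round what is visible of it).
The state is a dict: "time_s": time; "joint_pos": joint angles; "qd": joint speeds; "joint_efforts": joint torques, N m; "tool_pos": TCP position; "orientation": TCP orientation; "ft_force": force on the tool from outside, world axes, zero at the start; "wrist_torque": the same for the moment, N m; "width": finger opening in m.
Only numpy, scipy, OpenCV 4.12 (cv2) and the standard library are available. Lean on these libraries where they do the work, as an engineer would, in place of code of your own. Each camera call takes 0.05 s, during which the arm holds its last target.

### The job

Push the blue bifold dust cover of the specimen case until its two panels stand folded flat against each other at the case's edge, and leave it so. Then take the orange spring-nosed stylus from its fork stand and run its tip along the black seam on the case, from the red-dot end round the bend to the green-dot end: slowly (about 3 cm/s), without lifting, pressing lightly so that the brass nose stays partly pushed in, and pressing it on nothing else. Hang the stylus upright in its fork again and leave the glass dish and the amber jar where they are.

Things in the scene. Friction and masses are not known exactly. Their poses are not given: they have to be found in the camera images.
- case: Fixed grey and white specimen case, 150 mm (its x) by 160 mm (its y) by 40 mm high, left or right of the middle, at any yaw up to 20 degrees; origin at the centre of its underside, z up, flat top at z = 40 mm. The cover's fixed hinge runs along its x at y = +70 mm, z = 44 mm; the cover stands over the top as a low tent.
- cover (a joint): Slope of the cover's panels, rad: 0 = both flat over the case, 1.56 = both upright, folded together. Two blue panels, each 130 mm (along the case's x) by 65 by 4 mm: the first hinged to the case, the second to the first's far edge (the ridge, which rises). Both always slope equally. Starts at 0.6. Stays where it is left. Folded, they fill case y = 66 to 74 mm, z = 44 to 110 mm.
- free_edge (a point): Middle of the second panel's free edge (orange strip, 130 mm long, 7 mm thick), on its underside, 4 mm above the case top. It slides level: at slope a it is at case y = 70 - 130 cos(a) mm. Pushing it, or the second panel's outer face, towards the case's +y (to its fixed hinge) folds the cover and takes about 1 to 4 N until it stops hard at 1.56 rad.
- seam_0 (a point): Point on the case top, on the seam (a flush black line 4 mm wide, no groove): the red-dot end of the seam. The seam has two straight legs of 60 mm; seam_0 to seam_6 are 20 mm apart along it. In the case frame seam_0 is at (-50, -45, 40), the bend seam_3 at (10, -45, 40) and seam_6 at (50, 0, 40) mm. The red dot lies just beyond this end.
- seam_1 (a point): Point on the case top, on the seam (a flush black line 4 mm wide, no groove): a third of the first leg. 
- seam_2 (a point): Point on the case top, on the seam (a flush black line 4 mm wide, no groove): two thirds of the first leg. 
- seam_3 (a point): Point on the case top, on the seam (a flush black line 4 mm wide, no groove): the bend. 
- seam_4 (a point): Point on the case top, on the seam (a flush black line 4 mm wide, no groove): a third of the second leg. 
- seam_5 (a point): Point on the case top, on the seam (a flush black line 4 mm wide, no groove): two thirds of the second leg. 
- seam_6 (a point): Point on the case top, on the seam (a flush black line 4 mm wide, no groove): the green-dot end of the seam. The green dot lies just beyond it.
- stylus: Stylus, 0.1 to 0.16 kg, hanging upright in the fork; origin at the centre of its orange handle, z up along it. The handle is 22 mm square (sides along its x and y) and 60 mm long; below it a black collar 44 mm across from z = -30 to -38 mm, then a steel shaft 10 mm thick to z = -85 mm, then the brass nose to z = -110 mm.
- tip (a point): Lowest point of the stylus's brass nose (ball end 8 mm across), 110 mm below the handle's centre when the nose is out.
- nose (a joint): How far the sprung nose is pushed into the shaft, m: 0 = out, 0.012 = right in. It starts to yield at 1 N and takes 4 N at 12 mm; about 5 to 6 mm is a good working press.
- stand: Fixed fork stand, 90 mm by 80 mm foot; two level aluminium prongs, tops at z = 95 mm, 24 mm apart, 68 mm long along its x, open at the -x end, joined to a back post at x = +34 mm. The stylus hangs with its shaft between them and its collar on top. It turns with its own yaw and may stand left or right.
- fork (a point): Middle of the slot, at the height of the prongs' tops, on which the collar rests; the hung stylus's origin is 38 mm above it.
- dish: Shallow glass dish, 76 mm across, 18 mm high, between the case and the stand; origin under its centre. Leave alone.
- jar: Closed amber jar, 56 mm across, 75 mm high, between the case and the stand; origin under its centre. Leave alone.
Mind the look-alikes: they are no part of the job. There is more than one size of the stylus; the one meant has the size given above. What is shaped like the case but purple is not meant.

How it is judged:
By the outcome, as a careful person would: the job done as asked, in the order asked, and still so for the second after the job is handed in, with the robot touching nothing.
It also fails if it takes over 72 s, if anything falls off the work surface, if the arm or the gripper's body presses on something with over 40 N, if the wrist force passes 120 N, or if a joint passes its speed limit or range.

## Working session

There is one attempt and no reset: what is moved stays moved. The work goes in short steps, Python scripts to look and compute and a shell command to move; the robot and the scene stay as the last step left them, time stands still between calls to the robot, and variables do not carry over. Pictures are saved under pics/ and viewed, and the job is handed in when it is done.

```bash
ls; mkdir -p pics; python3 - <<'E'
from plant import r
import cv2, numpy as np
s=r.state(); print(s, r.tcp_to_tips)
for n in ["scene","top","wrist"]:
    im=r.snapshot(n); cv2.imwrite(f"pics/{n}0.png",im)
    p=r.camera_params(n); print(n,np.round(p["camera_matrix"],1).tolist(),np.round(p["pose"],3).tolist())
    for l in ["case","stylus","stand","dish","jar","seam_0","seam_3","seam_6","free_edge","fork","tip"]:
        print(l,[(b["bbox"],round(b["conf"],2)) for b in r.boxes_of(n,l)])
print(r.state()["time_s"])
E
```

```text
pics
{'time_s': 0.0, 'joint_pos': array([-1.40051073e+00,  2.07423501e-01,  1.54299371e+00,  8.06883523e-06,
        1.39348556e+00, -1.50535896e-01]), 'qd': array([ 0.00171377,  0.0003248 ,  0.00144636, -0.00052324, -0.00089403,
       -0.00068235]), 'joint_efforts': array([ 1.91091758e-04, -3.83036041e+01, -2.91592473e+01, -2.05051979e-04,
        1.06414984e-02, -1.00676672e-05]), 'tool_pos': array([ 0.18116844, -0.54492853,  0.24110489]), 'orientation': array([-1.15503994e-03,  9.87161217e-01,  1.59722877e-01, -7.43568169e-06]), 'ft_force': array([ 0.28267304,  0.10408673, -0.52821617]), 'wrist_torque': array([-0.03567127,  0.03380352,  0.01620404]), 'width': 0.08550379351004483} 0.011
scene [[393.4, 0.0, 315.7], [0.0, 393.4, 199.5], [0.0, 0.0, 1.0]] [[0.759, 0.461, -0.46, 0.902], [0.651, -0.539, 0.534, -0.499], [-0.002, -0.705, -0.709, 0.743], [0.0, 0.0, 0.0, 1.0]]
case [([289.8, 121.2, 356.2, 176.2], 0.83)]
stylus [([242.0, 243.8, 257.2, 270.9], 0.73), ([268.8, 242.5, 289.6, 279.4], 0.59)]
stand [([258.9, 258.1, 310.4, 323.8], 0.85)]
dish [([358.1, 241.2, 392.7, 265.9], 0.73), 
[... 1270 characters left out ...]
239.0, 240.4, 342.5], 0.94), ([173.2, 122.9, 268.7, 211.4], 0.89)]
seam_3 [([134.8, 239.0, 240.4, 342.5], 0.94), ([173.2, 122.9, 268.7, 211.4], 0.89)]
seam_6 [([134.8, 239.0, 240.4, 342.5], 0.94), ([173.2, 122.9, 268.7, 211.4], 0.89)]
free_edge [([203.0, 127.9, 243.1, 198.7], 0.95), ([171.0, 260.8, 226.8, 336.0], 0.75)]
fork [([386.4, 126.9, 443.2, 189.3], 0.58), ([409.2, 146.6, 431.9, 166.6], 0.48)]
tip []
wrist [[291.7, 0.0, 323.1], [0.0, 291.7, 199.8], [0.0, 0.0, 1.0]] [[0.315, -0.913, -0.259, 0.247], [-0.949, -0.303, -0.086, -0.524], [0.001, 0.273, -0.962, 0.374], [0.0, 0.0, 0.0, 1.0]]
case []
stylus []
stand []
dish []
jar []
seam_0 []
seam_3 []
seam_6 []
free_edge []
fork []
tip []
1.8
```

View pics/scene0.png

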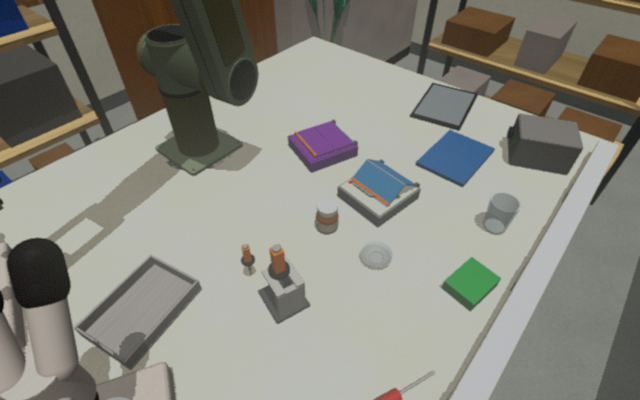

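View pics/top0.png

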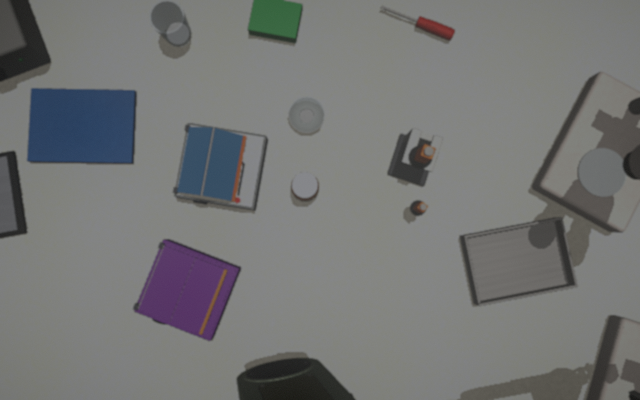

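```bash
python3 - <<'E'
import cv2
im=cv2.imread("pics/top0.png")
cv2.imwrite("pics/topc1.png",cv2.resize(im[100:240,150:290],None,fx=4,fy=4,interpolation=cv2.INTER_CUBIC))
cv2.imwrite("pics/topc2.png",cv2.resize(im[110:240,360:470],None,fx=4.5,fy=4.5,interpolation=cv2.INTER_CUBIC))
im=cv2.imread("pics/scene0.png")
cv2.imwrite("pics/scenec.png",cv2.resize(im[110:340,230:430],None,fx=2.6,fy=2.6,interpolation=cv2.INTER_CUBIC))
E
```

```text
(no output)
```

View pics/topc1.png

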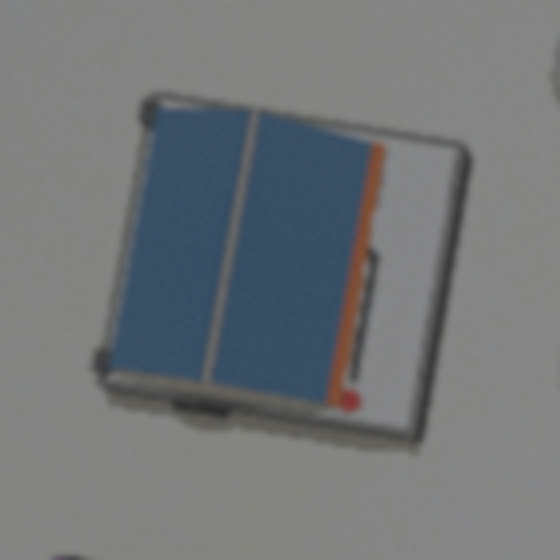

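View pics/topc2.png

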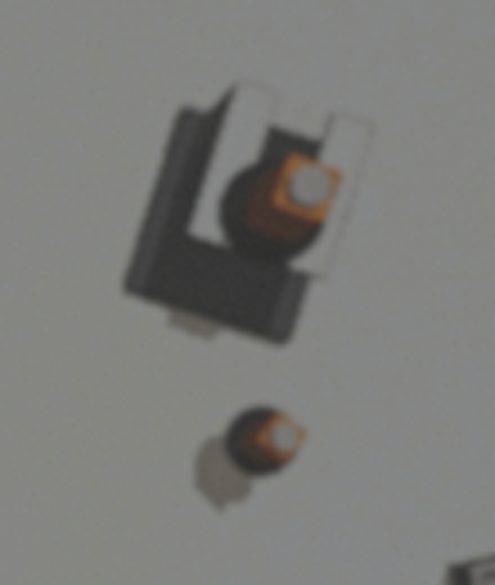

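View pics/scenec.png

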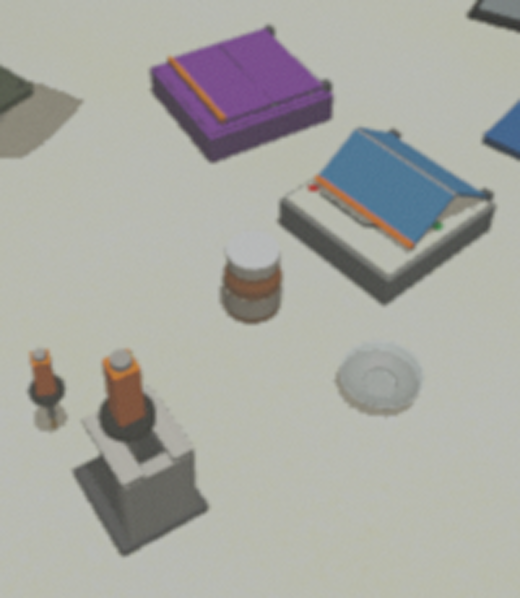

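```bash
cat > h.py <<'E'
import numpy as np, cv2
from scipy.optimize import least_squares
from scipy.spatial.transform import Rotation as R
def proj(p,P):
    T=np.linalg.inv(p["pose"]); q=np.atleast_2d(P)@T[:3,:3].T+T[:3,3]
    u=q@np.array(p["camera_matrix"]).T; return u[:,:2]/u[:,2:]
def unproj(p,uv,z):
    K=np.array(p["camera_matrix"]);d=np.c_[np.atleast_2d(uv),np.ones(len(np.atleast_2d(uv)))]@np.linalg.inv(K).T@p["pose"][:3,:3].T
    o=p["pose"][:3,3]; return o+d*((z-o[2])/d[:,2:])
def place(v,P):
    P=np.atleast_2d(P)/1000.; c,s=np.cos(v[2]),np.sin(v[2])
    return np.c_[v[0]+c*P[:,0]-s*P[:,1], v[1]+s*P[:,0]+c*P[:,1], P[:,2]]
def fit(obs,v0):
    # obs: list of (cam params, pts(mm), uv)
    f=lambda v: np.concatenate([(proj(p,place(v,P))-uv).ravel() for p,P,uv in obs])
    s=least_squares(f,v0,loss="soft_l1"); return s.x,[np.round(proj(p,place(s.x,P))-uv,1).tolist() for p,P,uv in obs]
E
python3 - <<'E'
from h import *; from plant import r
t=r.camera_params("top"); s=r.camera_params("scene")
tc=lambda a:np.array(a)/4+[150,100]; t2=lambda a:np.array(a)/4.5+[360,110]; sc=lambda a:np.array(a)/2.6+[230,110]
pt=[[-50,-45,40],[10,-45,40],[65,16.4,81],[-65,16.4,81],[65,-37.3,47],[-65,-37.3,47]]
ut=tc([[355,378],[374,252],[252,110],[207,382],[378,145],[335,403]])
ps=[[75,-80,40],[-75,-80,40],[-65,16.4,81],[65,16.4,81],[-65,-37.3,47],[65,-37.3,47]]
us=sc([[388,276],[282,206],[362,130],[485,190],[318,182],[412,245]])
v,res=fit([(t,pt,ut),(s,ps,us)],[.45,.2,-.15]); print("case",v,res)
for n,P in dict(seam0=[-50,-45,40],seam3=[10,-45,40],seam6=[50,0,40]).items(): print(n,place(v,P))
# stand: prong tops z=95
# prong inner y=+-12; 
u=t2([[240,82],[205,235],[316,278],[372,118]]); print(unproj(t,u,.095).round(4))
print("cap top",unproj(t,t2([[311,185]]),.168),unproj(s,sc([[121,357]]),.168))
print("handle top corners",unproj(t,t2([[285,150],[342,165],[325,222],[268,208]]),.163).round(4))
print("collar",unproj(t,t2([[270,212]]),.103))
print("jar",unproj(t,[[305.5,184]],.075),"dish",unproj(t,[[306,116]],.018))
E
```

```text
case [ 0.53938647  0.17058942 -0.12654697] [[[-0.2, -0.9], [-0.3, 0.4], [-0.4, -0.2], [0.0, -0.3], [-1.4, -1.5], [-0.8, -0.4]], [[0.2, 2.1], [-2.6, -2.7], [-3.9, 0.2], [-12.2, 2.1], [-2.0, -1.0], [-0.2, 1.1]]]
seam0 [[0.48410686 0.13225973 0.04      ]]
seam3 [[0.54362708 0.12468716 0.04      ]]
seam6 [[0.58898665 0.16427895 0.04      ]]
[[ 0.6081 -0.1991  0.095 ]
 [ 0.5437 -0.1846  0.095 ]
 [ 0.5265 -0.2308  0.095 ]
 [ 0.5939 -0.2543  0.095 ]]
cap top [[ 0.55361718 -0.21184876  0.168     ]] [[ 0.55476798 -0.20683495  0.168     ]]
handle top corners [[ 0.5679 -0.203   0.163 ]
 [ 0.5624 -0.225   0.163 ]
 [ 0.5401 -0.2184  0.163 ]
 [ 0.5452 -0.1964  0.163 ]]
collar [[ 0.55253883 -0.20995227  0.103     ]]
jar [[0.50173355 0.00149249 0.075     ]] dish [[0.64511575 0.00330949 0.018     ]]
```

```bash
cat >> h.py <<'E'
def rot_down(yaw): # tool x at yaw, z down
    c,s=np.cos(yaw),np.sin(yaw); return R.from_matrix(np.array([[c,s,0],[s,-c,0],[0,0,-1.]]))
def quat(q): return R.from_quat([q[1],q[2],q[3],q[0]])
def plan(wps,start=None):
    """wps: (x,y,z,yaw,n). prints rows"""
    from plant import r
    st=r.state()
    p,Q=(np.array(st["tool_pos"]),quat(st["orientation"])) if start is None else (np.array(start[:3]),rot_down(start[3]))
    for x,y,z,yaw,n in wps:
        tgt=np.array([x,y,z]); step=(tgt-p)/n; w=(Q.inv()*rot_down(yaw)).as_rotvec()/n
        print("-> ",(x,y,z,yaw),"n",n)
        last=None
        for i in range(n):
            d=Q.inv().apply(step)*1000; row=[round(float(k),1) for k in d]+[round(float(k),3) for k in w]
            if row!=last: print("  row",i,row)
            last=row; Q=Q*R.from_rotvec(w)
        p=tgt; Q=rot_down(yaw)
def show():
    from plant import r
    s=r.state(); Q=quat(s["orientation"]).as_matrix()
    print("t %.2f"%s["time_s"],"tcp",np.round(np.array(s["tool_pos"])*1000,1),"yaw %.3f"%np.arctan2(Q[1,0],Q[0,0]),"toolz",np.round(Q[:,2],4),"F",np.round(s["ft_force"],1),"w %.1f"%(s["width"]*1000),"q",np.round(s["joint_pos"],2))
E
python3 - <<'E'
from h import *
plan([(.5306,.101,.242,1.444,14),(.5306,.101,.058,1.444,4)])
E
```

```text
->  (0.5306, 0.101, 0.242, 1.444) n 14
  row 0 [38.2, -36.0, 0.0, -0.0, 0.0, -0.08]
  row 1 [41.0, -32.8, 0.0, -0.0, 0.0, -0.08]
  row 2 [43.5, -29.4, 0.0, -0.0, 0.0, -0.08]
  row 3 [45.7, -25.8, 0.0, -0.0, 0.0, -0.08]
  row 4 [47.6, -22.1, 0.0, -0.0, 0.0, -0.08]
  row 5 [49.3, -18.2, 0.0, -0.0, 0.0, -0.08]
  row 6 [50.5, -14.2, 0.0, -0.0, 0.0, -0.08]
  row 7 [51.5, -10.1, 0.0, -0.0, 0.0, -0.08]
  row 8 [52.2, -5.9, 0.0, -0.0, 0.0, -0.08]
  row 9 [52.5, -1.7, 0.0, -0.0, 0.0, -0.08]
  row 10 [52.4, 2.5, 0.0, -0.0, 0.0, -0.08]
  row 11 [52.1, 6.7, 0.0, -0.0, 0.0, -0.08]
  row 12 [51.4, 10.8, 0.0, -0.0, 0.0, -0.08]
  row 13 [50.3, 14.9, 0.0, -0.0, 0.0, -0.08]
->  (0.5306, 0.101, 0.058, 1.444) n 4
  row 0 [0.0, 0.0, 46.0, 0.0, 0.0, 0.0]
```

```bash
python3 -m jog '[0,38,-36,0,0,0,-0.08, 0,41,-33,0,0,0,-0.08, 0,43.5,-29.5,0,0,0,-0.08, 0,45.5,-26,0,0,0,-0.08, 0,47.5,-22,0,0,0,-0.08, 0,49.5,-18,0,0,0,-0.08, 0,50.5,-14,0,0,0,-0.08, 0,51.5,-10,0,0,0,-0.08, 0,52,-6,0,0,0,-0.08, 0,52.5,-2,0,0,0,-0.08]'
python3 -m jog '[0,52.5,2.5,0,0,0,-0.08, 0,52,6.5,0,0,0,-0.08, 0,51.5,11,0,0,0,-0.08, 0,50.5,15,0,0,0,-0.08, 0,0,0,45,0,0,0, 0,0,0,45,0,0,0, 0,0,0,45,0,0,0, 0,0,0,35,0,0,0, 0,0,0,0,0,0,0, 0,0,0,0,0,0,0]'
python3 - <<'E'
from h import *; from plant import r
show(); im=r.snapshot("scene"); cv2.imwrite("pics/s1.png",cv2.resize(im[90:260,230:460],None,fx=3,fy=3))
im=r.snapshot("top"); cv2.imwrite("pics/t1.png",cv2.resize(im[90:260,130:360],None,fx=3,fy=3))
plan([(.5306,.101,.058,1.444,1)])
E
```

```text
time_s: 3.05
tool_pos: [0.4314, -0.0824, 0.2427]
orientation: [0.001, 0.846, 0.533, 0.0]
ft_force: [-0.7, -0.7, -0.6]
width: 0.0001
time_s: 4.3
tool_pos: [0.5323, 0.1008, 0.0737]
orientation: [0.001, 0.752, 0.66, 0.001]
ft_force: [0.7, 0.5, 1.5]
width: 0.0001
t 4.30 tcp [532.3 100.8  73.7] yaw 1.441 toolz [ 2.4e-03  1.0e-04 -1.0e+00] F [0.7 0.5 1.5] w 0.1 q [0.03 0.34 1.76 0.   1.04 0.16]
->  (0.5306, 0.101, 0.058, 1.444) n 1
  row 0 [-0.2, -2.5, 16.6, 0.004, -0.001, -0.003]
```

View pics/s1.png

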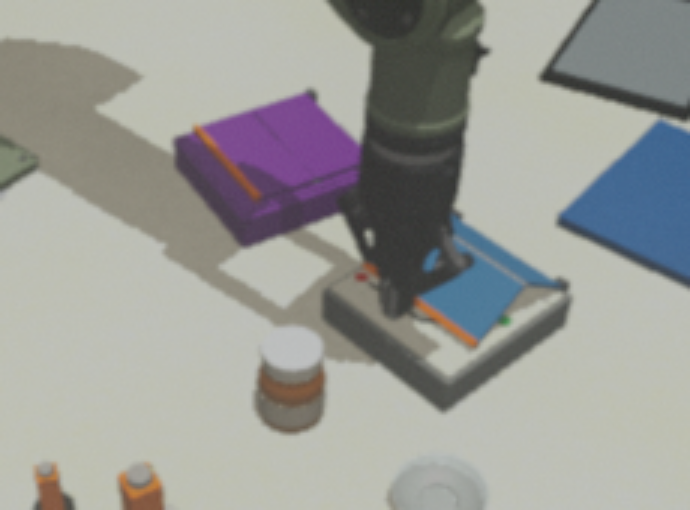

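View pics/t1.png

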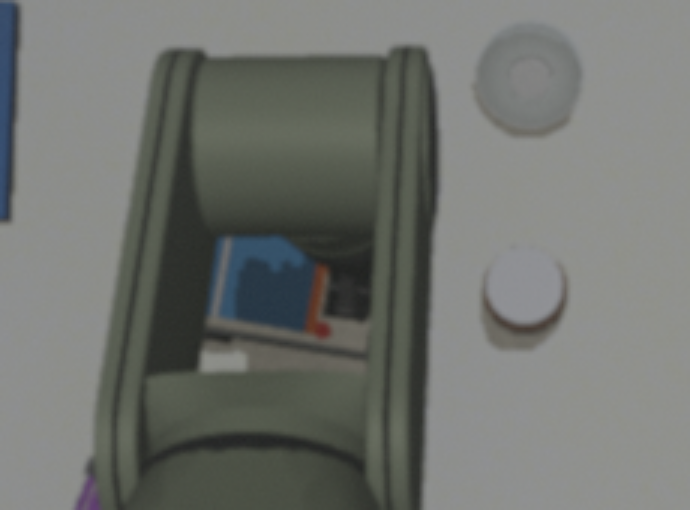

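```bash
python3 -m jog '[0,0,-2,15,0,0,0, 0,12,0,0,0,0,0, 0,13,0,0,0,0,0, 0,13,0,0,0,0,0, 0,13,0,0,0,0,0, 0,13,0,0,0,0,0, 0,13,0,0,0,0,0, 0,13,0,0,0,0,0, 0,13,0,0,0,0,0, 0,10,0,0,0,0,0]'
python3 - <<'E'
from h import *; from plant import r
show(); im=r.snapshot("scene"); cv2.imwrite("pics/s2.png",cv2.resize(im[90:260,230:460],None,fx=3,fy=3))
v=[0.5394,.1706,-.1265]; p=r.state()["tool_pos"]; c,s=np.cos(v[2]),np.sin(v[2]); d=p[:2]-v[:2]; print("case",(c*d[0]+s*d[1]),-s*d[0]+c*d[1])
E
```

```text
time_s: 5.65
tool_pos: [0.5437, 0.2141, 0.0572]
orientation: [-0.0, 0.751, 0.66, -0.0]
ft_force: [0.2, -1.4, -0.8]
width: 0.0003
t 5.65 tcp [543.7 214.1  57.2] yaw 1.441 toolz [-1.e-04  1.e-04 -1.e+00] F [ 0.2 -1.4 -0.8] w 0.3 q [0.23 0.44 1.66 0.   1.04 0.36]
case -0.00120499792639742 0.04470626389354237
```

View pics/s2.png

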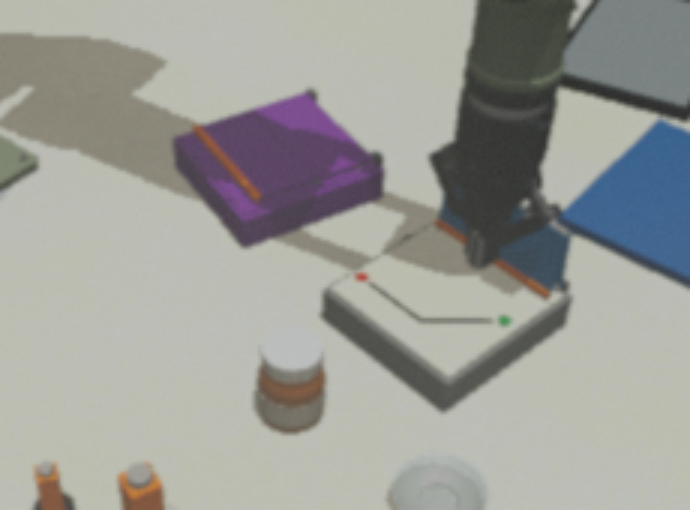

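Cover nearly folded (blue panels almost upright behind the fingers; seam now clear). About 10 mm is left; continue gently.

```bash
python3 -m jog '[0,3,0,0,0,0,0, 0,2,0,0,0,0,0, 0,1.5,0,0,0,0,0, 0,1,0,0,0,0,0, 0,0.5,0,0,0,0,0, 0,0.5,0,0,0,0,0, 0,0.5,0,0,0,0,0, 0,0,0,0,0,0,0, 0,0,0,0,0,0,0, 0,0,0,0,0,0,0]'
python3 - <<'E'
from h import *; from plant import r
show()
E
```

```text
time_s: 6.95
tool_pos: [0.545, 0.2221, 0.0574]
orientation: [0.0, 0.752, 0.66, 0.0]
ft_force: [-0.0, -0.9, 1.0]
width: -0.0001
t 6.95 tcp [545.  222.1  57.4] yaw 1.441 toolz [ 3.e-04  2.e-04 -1.e+00] F [-0.  -0.9  1. ] w -0.1 q [0.24 0.45 1.65 0.   1.05 0.37]
```

```bash
python3 -m jog '[0,0.7,0,0,0,0,0, 0,0.7,0,0,0,0,0, 0,0.7,0,0,0,0,0, 0,0.4,0,0,0,0,0, 0,0,0,0,0,0,0, 0,0,0,0,0,0,0, 0,0,0,0,0,0,0, 0,0,0,0,0,0,0, 0,0,0,0,0,0,0, 0,0,0,0,0,0,0]'
python3 - <<'E'
from h import *; from plant import r
show();im=r.snapshot("scene"); cv2.imwrite("pics/s3.png",cv2.resize(im[90:260,230:460],None,fx=3,fy=3))
im=r.snapshot("wrist"); cv2.imwrite("pics/w3.png",im)
E
```

```text
time_s: 8.2
tool_pos: [0.5451, 0.2235, 0.0574]
orientation: [0.0, 0.752, 0.66, -0.001]
ft_force: [-1.5, -5.6, 2.5]
width: 0.0005
t 8.20 tcp [545.1 223.5  57.4] yaw 1.441 toolz [-5.0e-04 -1.5e-03 -1.0e+00] F [-1.5 -5.6  2.5] w 0.5 q [ 0.24  0.45  1.64 -0.    1.05  0.37]
```

View pics/s3.png

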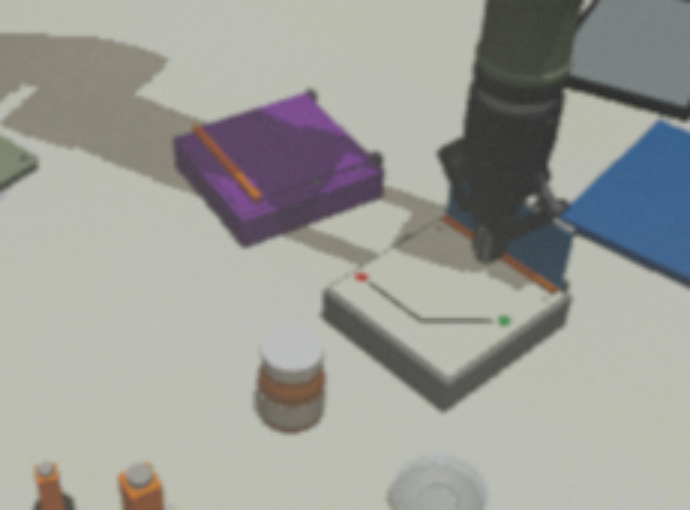

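View pics/w3.png

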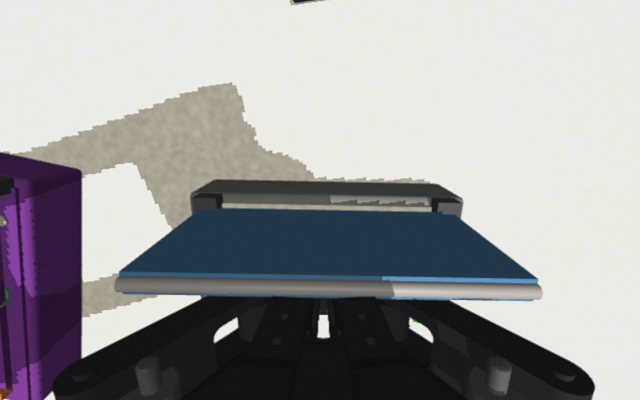

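```bash
python3 -m jog '[0,0.7,0,0,0,0,0, 0,0.5,0,0,0,0,0, 0,0,0,0,0,0,0, 0,0,0,0,0,0,0, 0,0,0,0,0,0,0, 0,0,0,0,0,0,0, 0,0,0,0,0,0,0, 0,0,0,0,0,0,0, 0,0,0,0,0,0,0, 0,0,0,0,0,0,0]'
python3 - <<'E'
from h import *
show(); plan([(.5355,.1467,.057,1.441,3),(.5355,.1467,.35,1.441,6)])
E
```

```text
time_s: 9.55
tool_pos: [0.5452, 0.2238, 0.0574]
orientation: [0.001, 0.752, 0.66, -0.001]
ft_force: [-2.2, -8.1, 3.5]
width: -0.0
t 9.55 tcp [545.2 223.8  57.4] yaw 1.440 toolz [-0.0011 -0.0031 -1.    ] F [-2.2 -8.1  3.5] w -0.0 q [ 0.24  0.45  1.64 -0.    1.05  0.38]
->  (0.5355, 0.1467, 0.057, 1.441) n 3
  row 0 [-25.9, 0.1, 0.2, -0.0, 0.001, -0.0]
->  (0.5355, 0.1467, 0.35, 1.441) n 6
  row 0 [0.0, 0.0, -48.8, 0.0, 0.0, 0.0]
```

```bash
python3 -m jog '[0,-26,0,0,0,0,0, 0,-40,0,0,0,0,0, 0,-40,0,-20,0,0,0, 0,-38,0,-35,0,0,0, 0,-20,0,-17,0,0,0, 0,0,0,0,0,0,0, 0,0,0,0,0,0,0, 0,0,0,0,0,0,0, 0,0,0,0,0,0,0, 0,0,0,0,0,0,0]'
python3 - <<'E'
from h import *; from plant import r
import pickle
show(); p=r.camera_params("wrist"); im=r.snapshot("wrist"); cv2.imwrite("pics/w4.png",im)
pickle.dump(p,open("w4.pkl","wb"))
im=r.snapshot("scene"); cv2.imwrite("pics/s4.png",cv2.resize(im[90:260,230:460],None,fx=3,fy=3))
E
```

```text
time_s: 10.8
tool_pos: [0.5238, 0.0636, 0.1287]
orientation: [-0.0, 0.751, 0.66, -0.0]
ft_force: [-0.3, -0.2, 0.5]
width: -0.0001
t 10.80 tcp [523.8  63.6 128.7] yaw 1.441 toolz [-1.e-03  2.e-04 -1.e+00] F [-0.3 -0.2  0.5] w -0.1 q [-0.04  0.23  1.76  0.    1.15  0.09]
```

View pics/w4.png

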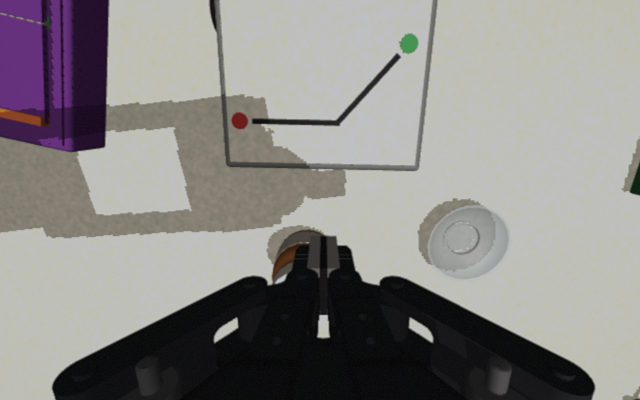

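View pics/s4.png

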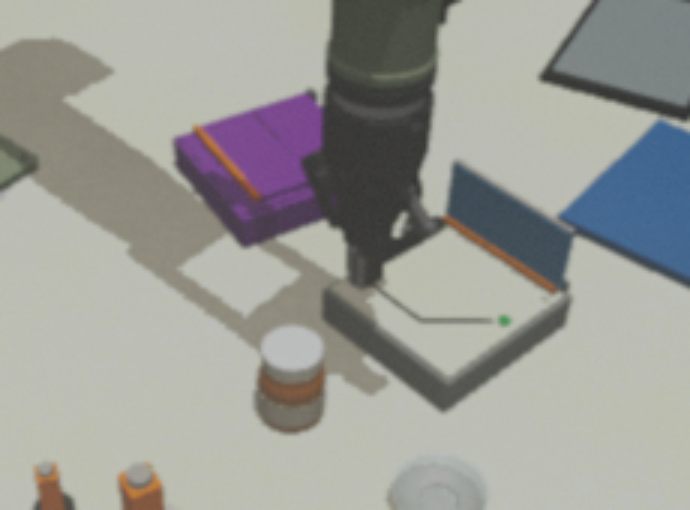

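```bash
python3 - <<'E'
from h import *; import pickle
p=pickle.load(open("w4.pkl","rb")); im=cv2.imread("pics/w4.png"); g=im.max(axis=2)
m=(g<90).astype(np.uint8); m[:,:245]=0; m[:,405:]=0; m[135:]=0
n,l,st,_=cv2.connectedComponentsWithStats(m); k=1+np.argmax(st[1:,4]); print(st[k])
ys,xs=np.where(l==k); W=unproj(p,np.c_[xs,ys],.04)[:,:2]
seam=np.array([[-50,-45],[10,-45],[50,0]])/1000.
L2=np.linalg.norm(seam[2]-seam[1]);print(L2)
def dist(v):
    c,s=np.cos(v[2]),np.sin(v[2]); d=W-v[:2]; q=np.c_[c*d[:,0]+s*d[:,1],-s*d[:,0]+c*d[:,1]]
    out=[]
    for a,b in ((0,1),(1,2)):
        u=seam[b]-seam[a]; t=np.clip(((q-seam[a])@u)/(u@u),0,1); out.append(np.linalg.norm(q-seam[a]-t[:,None]*u,axis=1))
    return np.minimum(*out)*1000
s=least_squares(dist,[.5394,.1706,-.1265]); print(s.x,dist(s.x).max(),dist(s.x).mean())
for a in seam: print(place(s.x,[[a[0]*1000,a[1]*1000,40]]), proj(p,place(s.x,[[a[0]*1000,a[1]*1000,40]])))
E
```

```text
[252  54 148  72 849]
0.06020797289396147
[ 0.53854021  0.17302824 -0.15436482] 2.3418136584540887 0.8645146901417898
[[0.48221588 0.13625094 0.04      ]] [[254.14990306 120.68307015]]
[[0.54150245 0.12702579 0.04      ]] [[336.3648348  122.77332531]]
[[0.58794568 0.16534061 0.04      ]] [[396.76398511  56.77792247]]
```

```bash
python3 - <<'E'
from h import *; from plant import r; import pickle
p=pickle.load(open("w4.pkl","rb")); s=r.state(); Q=quat(s["orientation"])
for dx in(0,): print("tip",proj(p,s["tool_pos"]+Q.apply([0,0,.011])),proj(p,s["tool_pos"]+Q.apply([.011,0,.011])))
t=r.camera_params("top"); print("decoy",unproj(t,[[418.5,207.5]],.06))
plan([(.52,.05,.24,1.441,2),(.535,-.285,.26,1.30,7)])
E
```

```text
tip [[324.15637131 252.12589295]] [[324.17445411 232.99208822]]
decoy [[ 0.46121472 -0.21620313  0.06      ]]
->  (0.52, 0.05, 0.24, 1.441) n 2
  row 0 [-6.9, -1.1, -55.5, -0.0, -0.0, 0.0]
->  (0.535, -0.285, 0.26, 1.3) n 7
  row 0 [-47.2, 8.3, -2.9, 0.0, 0.0, 0.02]
  row 1 [-47.0, 9.3, -2.9, 0.0, 0.0, 0.02]
  row 2 [-46.8, 10.2, -2.9, 0.0, 0.0, 0.02]
  row 3 [-46.6, 11.2, -2.9, 0.0, 0.0, 0.02]
  row 4 [-46.4, 12.1, -2.9, 0.0, 0.0, 0.02]
  row 5 [-46.1, 13.0, -2.9, 0.0, 0.0, 0.02]
  row 6 [-45.8, 13.9, -2.9, 0.0, 0.0, 0.02]
```

```bash
python3 -c "
import cv2; im=cv2.imread('pics/w4.png'); cv2.imwrite('pics/w4c.png',cv2.resize(im[215:300,250:400],None,fx=5,fy=5))"
```

```text
(no output)
```

View pics/w4c.png

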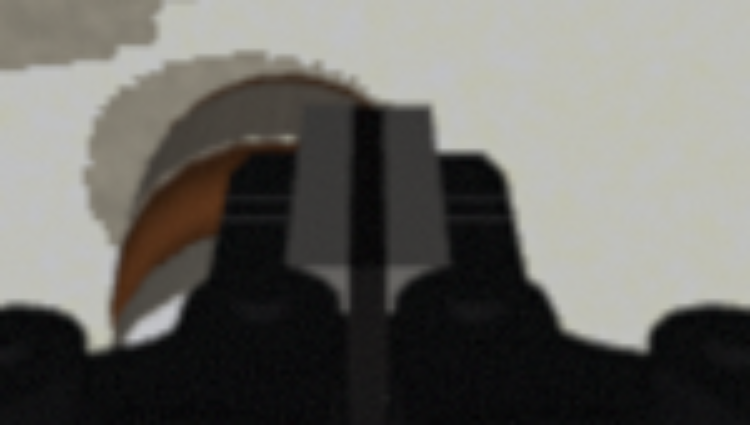

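```bash
python3 -m jog '[0.7,-7,-1,-55,0,0,0, 0.7,-7,-1,-55,0,0,0, 0.7,-47,8,-3,0,0,0.02, 0.7,-47,9,-3,0,0,0.02, 0.7,-47,10,-3,0,0,0.02, 0.7,-46.5,11,-3,0,0,0.02, 0.7,-46.5,12,-3,0,0,0.02, 0.7,-46,13,-3,0,0,0.02, 0.7,-46,14,-3,0,0,0.02, 0.7,0,0,0,0,0,0]'
python3 -m jog '[0.7,0,0,0,0,0,0, 0.7,0,0,0,0,0,0, 0.7,0,0,0,0,0,0, 0.7,0,0,0,0,0,0,0.7,0,0,0,0,0,0, 0.7,0,0,0,0,0,0,0.7,0,0,0,0,0,0, 0.7,0,0,0,0,0,0,0.7,0,0,0,0,0,0, 0.7,0,0,0,0,0,0]'
python3 - <<'E'
from h import *; from plant import r
import pickle
show(); p=r.camera_params("wrist"); im=r.snapshot("wrist"); cv2.imwrite("pics/w5.png",im)
pickle.dump(p,open("w5.pkl","wb"))
im=r.snapshot("top"); cv2.imwrite("pics/t5.png",im); cv2.imwrite("pics/t5c.png",cv2.resize(im[90:260,130:360],None,fx=3,fy=3))
E
```

```text
time_s: 12.15
tool_pos: [0.5341, -0.2891, 0.2603]
orientation: [0.001, 0.797, 0.604, -0.0]
ft_force: [0.8, 1.1, -0.4]
width: 0.0601
time_s: 13.4
tool_pos: [0.5343, -0.2856, 0.2603]
orientation: [-0.0, 0.796, 0.605, -0.0]
ft_force: [0.2, 0.1, 0.1]
width: 0.0599
t 13.40 tcp [ 534.3 -285.6  260.3] yaw 1.301 toolz [-0.  0. -1.] F [0.2 0.1 0.1] w 59.9 q [-0.63  0.26  1.44  0.    1.44 -0.36]
```

View pics/w5.png

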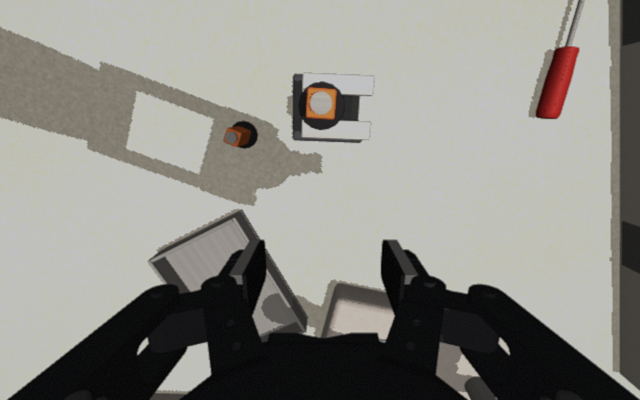

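View pics/t5c.png

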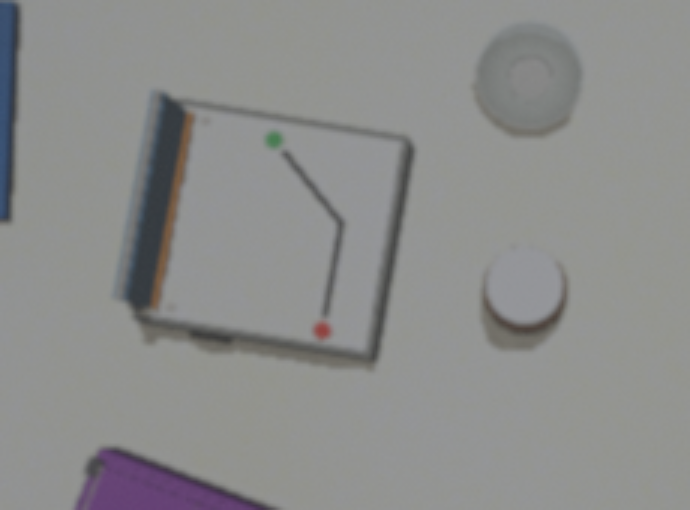

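```bash
python3 - <<'E'
from h import *; from plant import r; import pickle
im=cv2.imread("pics/w5.png"); cv2.imwrite("pics/w5c.png",cv2.resize(im[60:160,260:400],None,fx=5.5,fy=5.5,interpolation=cv2.INTER_CUBIC))
t=r.camera_params("top"); im=cv2.imread("pics/t5.png"); 
tc=lambda a:np.array(a)/3.+[130,90]-0.33
u=tc([[326,316],[342,223],[285,153]]); W=unproj(t,u,.04); print("top seam",W.round(4))
v,res=fit([(t,[[-50,-45,40],[10,-45,40],[50,0,40]],u)],[.539,.172,-.15]); print(v,res)
E
```

```text
top seam [[0.4813 0.1326 0.04  ]
 [0.5424 0.1238 0.04  ]
 [0.588  0.1622 0.04  ]]
[ 0.53840088  0.16970078 -0.14914121] [[[0.0, -0.5], [0.0, 0.4], [-0.0, 0.1]]]
```

View pics/w5c.png

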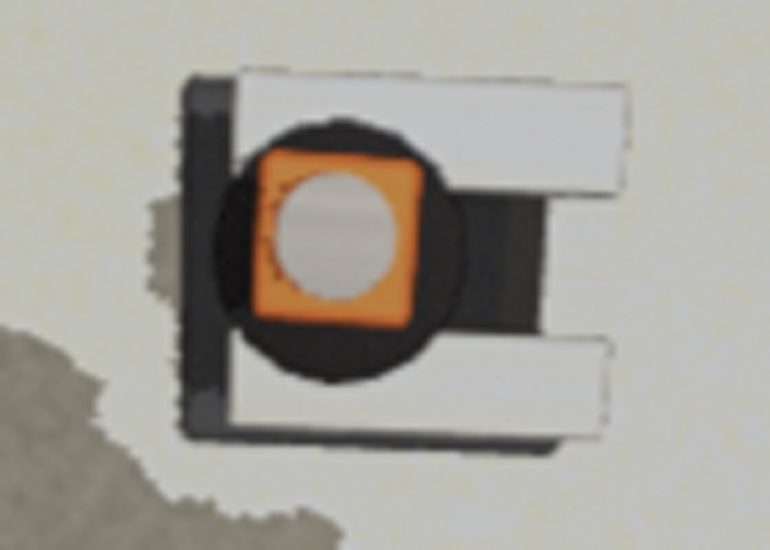

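```bash
python3 - <<'E'
from h import *; from plant import r; import pickle
p=pickle.load(open("w5.pkl","rb")); f=lambda a:np.array(a)/5.5+[260,60]-.41
W=unproj(p,f([[265,150],[420,160],[412,328],[252,318]]),.163); print(W.round(4),W.mean(0).round(4))
e=[W[1]-W[0],W[2]-W[3]]; print([np.arctan2(a[1],a[0]) for a in e]); e=[W[0]-W[3],W[1]-W[2]]; print([np.arctan2(a[1],a[0])-np.pi/2 for a in e],[np.linalg.norm(a) for a in e])
print("collar",unproj(p,f([[340,250]]),.103))
P=unproj(p,f([[240,130],[625,140],[230,375],[608,385]]),.095);print(P.round(4))
print("prong edges",unproj(p,f([[455,190],[545,193],[450,334],[540,334]]),.095).round(4))
print("pads h", p["pose"][:3,3])
t=r.camera_params("top")
im=cv2.imread("pics/t5.png"); cv2.imwrite("pics/t5s.png",cv2.resize(im[110:240,360:470],None,fx=4.5,fy=4.5,interpolation=cv2.INTER_CUBIC))
E
```

```text
[[ 0.5474 -0.1952  0.163 ]
 [ 0.567  -0.202   0.163 ]
 [ 0.5604 -0.2226  0.163 ]
 [ 0.5396 -0.2155  0.163 ]] [ 0.5536 -0.2088  0.163 ]
[np.float64(-0.33091063024159073), np.float64(-0.33075396556362935)]
[np.float64(-0.3672773667413882), np.float64(-0.3092558495355837)] [np.float64(0.021708025856325214), np.float64(0.02169530832884028)]
collar [[ 0.55397111 -0.20797769  0.103     ]]
[[ 0.5427 -0.1841  0.095 ]
 [ 0.6064 -0.2034  0.095 ]
 [ 0.5292 -0.223   0.095 ]
 [ 0.5943 -0.2429  0.095 ]]
prong edges [[ 0.576  -0.2035  0.095 ]
 [ 0.591  -0.2081  0.095 ]
 [ 0.5691 -0.2267  0.095 ]
 [ 0.5846 -0.231   0.095 ]]
pads h [ 0.55232483 -0.21850606  0.39194679]
```

```bash
python3 - <<'E'
from h import *
plan([(.5538,-.2085,.24,1.236,2),(.5538,-.2085,.128,1.236,3)])
E
```

```text
->  (0.5538, -0.2085, 0.24, 1.236) n 2
  row 0 [39.7, -0.9, 10.1, -0.0, 0.0, 0.032]
  row 1 [39.7, -2.2, 10.1, -0.0, 0.0, 0.032]
->  (0.5538, -0.2085, 0.128, 1.236) n 3
  row 0 [0.0, 0.0, 37.3, 0.0, 0.0, 0.0]
```

```bash
python3 -m jog '[0.7,40,-1,10,0,0,0.032, 0.7,40,-2,10,0,0,0.032, 0.7,0,0,15,0,0,0, 0.7,0,0,30,0,0,0, 0.7,0,0,30,0,0,0, 0.7,0,0,25,0,0,0, 0.7,0,0,12,0,0,0, 0.7,0,0,0,0,0,0, 0.7,0,0,0,0,0,0, 0.7,0,0,0,0,0,0]'
python3 - <<'E'
from h import *; from plant import r
show(); plan([(.5538,-.2085,.128,1.236,1)])
im=r.snapshot("wrist"); cv2.imwrite("pics/w6.png",im)
E
```

```text
time_s: 14.75
tool_pos: [0.5549, -0.2085, 0.1297]
orientation: [0.001, 0.815, 0.58, 0.001]
ft_force: [0.0, 0.5, 0.8]
width: 0.0596
t 14.75 tcp [ 554.9 -208.5  129.7] yaw 1.237 toolz [ 0.0024 -0.0014 -1.    ] F [0.  0.5 0.8] w 59.6 q [-0.51  0.35  1.6  -0.    1.18 -0.17]
->  (0.5538, -0.2085, 0.128, 1.236) n 1
  row 0 [-0.4, -1.0, 1.7, 0.003, 0.001, 0.001]
```

View pics/w6.png

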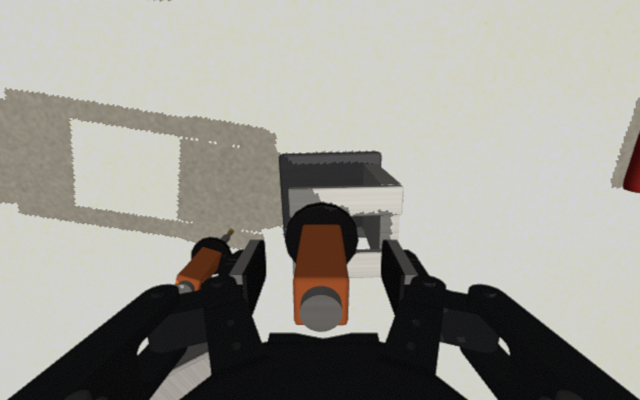

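```bash
python3 -m jog '[0,0,0,0,0,0,0, 0,0,0,0,0,0,0, 0,0,0,0,0,0,0, 0,0,0,0,0,0,0, 0,0,0,0,0,0,0, 0,0,0,0,0,0,0, 0,0,0,0,0,0,0, 0,0,0,0,0,0,0, 0,0,0,0,0,0,0, 0,0,0,0,0,0,0]'
python3 - <<'E'
from h import *; from plant import r
import pickle
show(); p=r.camera_params("wrist"); im=r.snapshot("wrist"); cv2.imwrite("pics/w7.png",im); pickle.dump(p,open("w7.pkl","wb"))
im=r.snapshot("scene"); cv2.imwrite("pics/s7.png",cv2.resize(im[180:340,200:360],None,fx=3.6,fy=3.6))
E
```

```text
time_s: 16.05
tool_pos: [0.5543, -0.208, 0.1287]
orientation: [0.0, 0.815, 0.58, 0.0]
ft_force: [-0.8, 0.7, 6.4]
width: 0.0213
t 16.05 tcp [ 554.3 -208.   128.7] yaw 1.237 toolz [ 6.e-04 -3.e-04 -1.e+00] F [-0.8  0.7  6.4] w 21.3 q [-0.51  0.36  1.6   0.    1.18 -0.17]
```

View pics/w7.png

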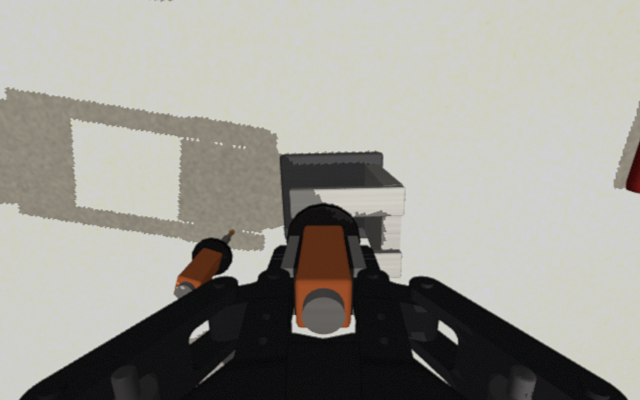

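View pics/s7.png

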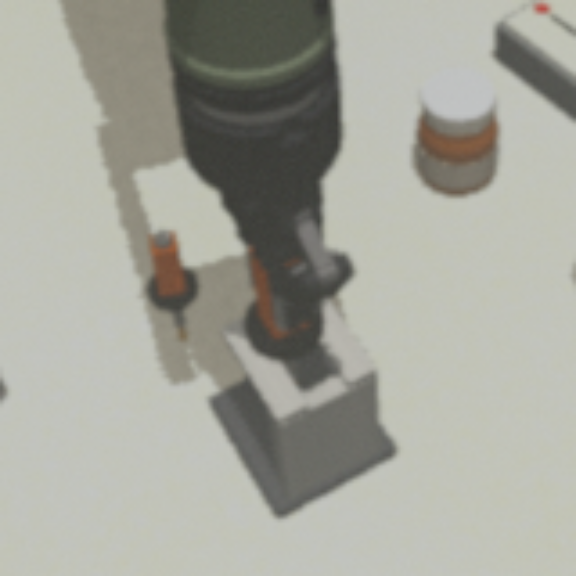

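```bash
python3 -m jog '[0,0,0,-4,0,0,0, 0,0,0,-12,0,0,0, 0,0,0,-25,0,0,0, 0,0,0,-30,0,0,0, 0,0,0,-30,0,0,0, 0,0,0,-10,0,0,0, 0,0,0,0,0,0,0, 0,0,0,0,0,0,0, 0,0,0,0,0,0,0, 0,0,0,0,0,0,0]'
python3 - <<'E'
from h import *; from plant import r
show()
im=r.snapshot("scene"); cv2.imwrite("pics/s8.png",cv2.resize(im[150:330,200:380],None,fx=3.3,fy=3.3))
plan([(.4822,.1363,.235,1.237,8),(.4822,.1363,.158,1.237,3)])
E
```

```text
time_s: 17.4
tool_pos: [0.5536, -0.2077, 0.2382]
orientation: [-0.001, 0.815, 0.58, -0.0]
ft_force: [0.2, 0.3, -1.3]
width: 0.0216
t 17.40 tcp [ 553.6 -207.7  238.2] yaw 1.237 toolz [-1.6e-03  9.0e-04 -1.0e+00] F [ 0.2  0.3 -1.3] w 21.6 q [-0.51  0.25  1.5   0.    1.4  -0.17]
->  (0.4822, 0.1363, 0.235, 1.237) n 8
  row 0 [37.7, -22.5, 0.5, -0.0, -0.0, -0.0]
  row 6 [37.7, -22.5, 0.4, -0.0, -0.0, -0.0]
->  (0.4822, 0.1363, 0.158, 1.237) n 3
  row 0 [0.0, 0.0, 25.7, 0.0, 0.0, 0.0]
```

View pics/s8.png

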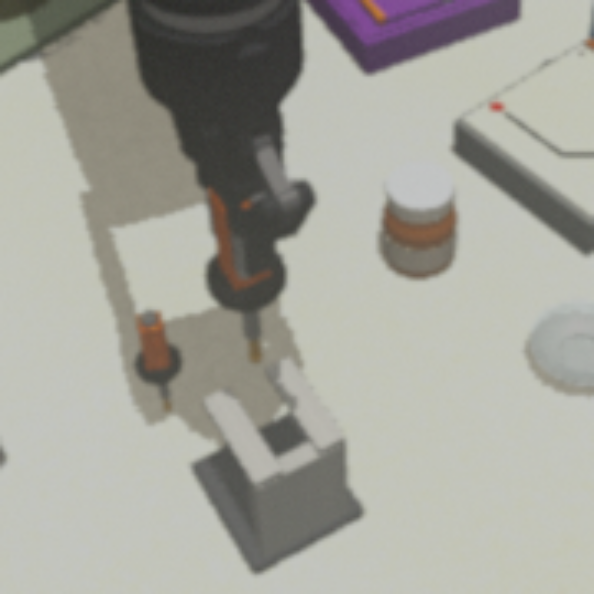

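```bash
python3 -m jog '[0,20,-12,0,0,0,0, 0,40,-24,0,0,0,0, 0,40,-24,0,0,0,0, 0,40,-24,0,0,0,0, 0,40,-24,0,0,0,0, 0,40,-24,0,0,0,0, 0,40,-24,0,0,0,0, 0,42,-24,20,0,0,0, 0,0,0,30,0,0,0, 0,0,0,27,0,0,0]'
python3 -m jog '[0,0,0,0,0,0,0, 0,0,0,0,0,0,0, 0,0,0,0,0,0,0, 0,0,0,0,0,0,0, 0,0,0,0,0,0,0, 0,0,0,0,0,0,0, 0,0,0,0,0,0,0, 0,0,0,0,0,0,0, 0,0,0,0,0,0,0, 0,0,0,0,0,0,0]'
python3 - <<'E'
from h import *; from plant import r
show()
im=r.snapshot("scene"); cv2.imwrite("pics/s9.png",im); cv2.imwrite("pics/s9c.png",cv2.resize(im[130:240,290:450],None,fx=5,fy=5,interpolation=cv2.INTER_CUBIC))
im=r.snapshot("top"); cv2.imwrite("pics/t9.png",im); cv2.imwrite("pics/t9c.png",cv2.resize(im[100:230,150:300],None,fx=4.5,fy=4.5))
plan([(.4822,.1363,.158,1.237,1)])
s=r.camera_params("scene"); p=r.state()["tool_pos"]; print("pred tip",proj(s,p-[0,0,.1057]))
print("pred seam",proj(s,[[.4822,.1363,.04],[.5415,.1270,.04],[.5879,.1653,.04]]))
E
```

```text
time_s: 18.7
tool_pos: [0.4816, 0.1383, 0.1616]
orientation: [-0.0, 0.814, 0.581, 0.0]
ft_force: [0.2, -0.9, -1.3]
width: 0.0215
time_s: 19.95
tool_pos: [0.4829, 0.1364, 0.1622]
orientation: [-0.0, 0.815, 0.58, -0.0]
ft_force: [0.1, 0.5, -1.4]
width: 0.0212
t 19.95 tcp [482.9 136.4 162.2] yaw 1.237 toolz [-1.e-04 -0.e+00 -1.e+00] F [ 0.1  0.5 -1.4] w 21.2 q [ 0.1   0.14  1.8  -0.    1.21  0.44]
->  (0.4822, 0.1363, 0.158, 1.237) n 1
  row 0 [-0.4, -0.7, 4.3, -0.0, -0.0, -0.0]
pred tip [[353.20980647 179.50650665]]
pred seam [[352.53099136 184.09155857]
 [369.07024726 196.32911207]
 [392.83643149 196.60582411]]
```

View pics/s9c.png

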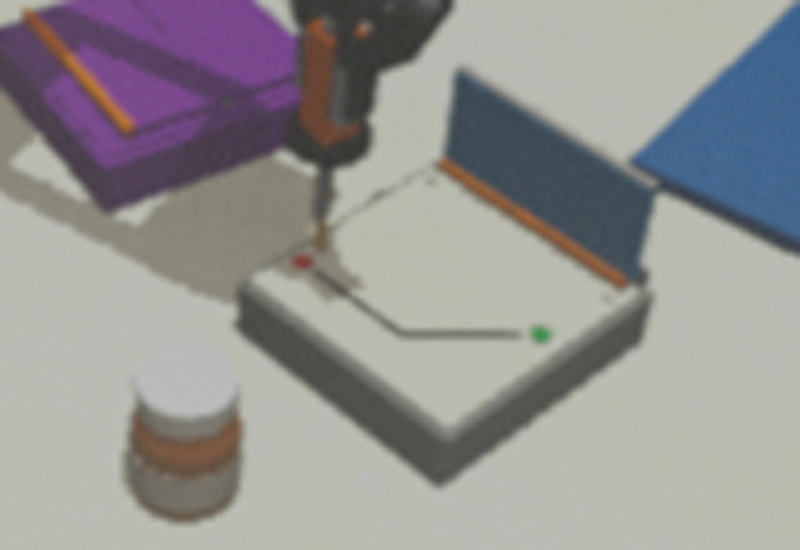

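View pics/t9c.png

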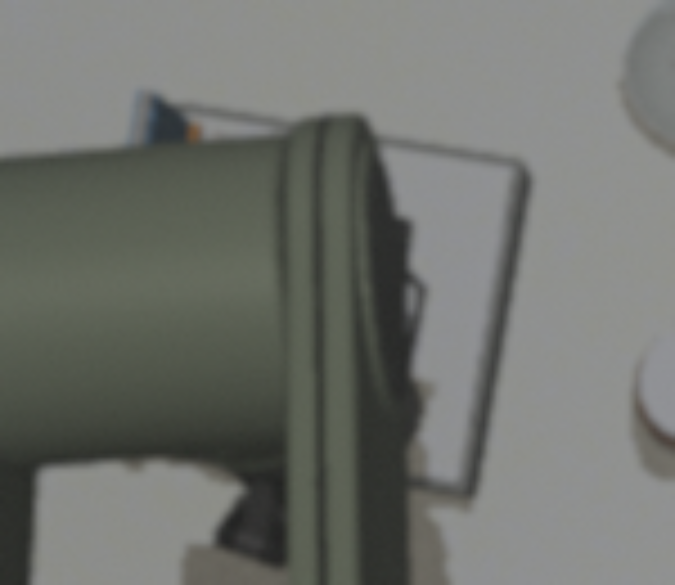

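```bash
python3 -m jog '[0,-0.3,-0.7,5,0,0,0, 0,0,0,4,0,0,0, 0,0,0,4,0,0,0, 0,0,0,2,0,0,0, 0,0,0,2,0,0,0, 0,0,0,2,0,0,0, 0,0,0,2,0,0,0, 0,0,0,1,0,0,0, 0,0,0,0,0,0,0, 0,0,0,0,0,0,0]'
python3 - <<'E'
from h import *; from plant import r
show()
im=r.snapshot("scene"); cv2.imwrite("pics/s10.png",im); cv2.imwrite("pics/s10c.png",cv2.resize(im[140:210,320:410],None,fx=8,fy=8,interpolation=cv2.INTER_CUBIC))
p=r.state()["tool_pos"]
plan([(.4822,.1363,p[2],1.237,1),(.5415,.1270,p[2],1.237,16),(.5879,.1653,p[2],1.237,16)])
E
```

```text
time_s: 21.3
tool_pos: [0.4822, 0.1364, 0.1404]
orientation: [-0.0, 0.815, 0.58, 0.0]
ft_force: [-0.7, 0.4, 1.1]
width: 0.0214
t 21.30 tcp [482.2 136.4 140.4] yaw 1.237 toolz [ 1.e-04  1.e-04 -1.e+00] F [-0.7  0.4  1.1] w 21.4 q [0.1  0.16 1.82 0.   1.16 0.44]
->  (0.4822, 0.1363, np.float64(0.14041912927492523), 1.237) n 1
  row 0 [-0.1, -0.0, -0.0, 0.0, -0.0, -0.0]
->  (0.5415, 0.127, np.float64(0.14041912927492523), 1.237) n 16
  row 0 [0.7, 3.7, 0.0, 0.0, 0.0, 0.0]
->  (0.5879, 0.1653, np.float64(0.14041912927492523), 1.237) n 16
  row 0 [3.2, 2.0, 0.0, 0.0, 0.0, 0.0]
```

View pics/s10c.png

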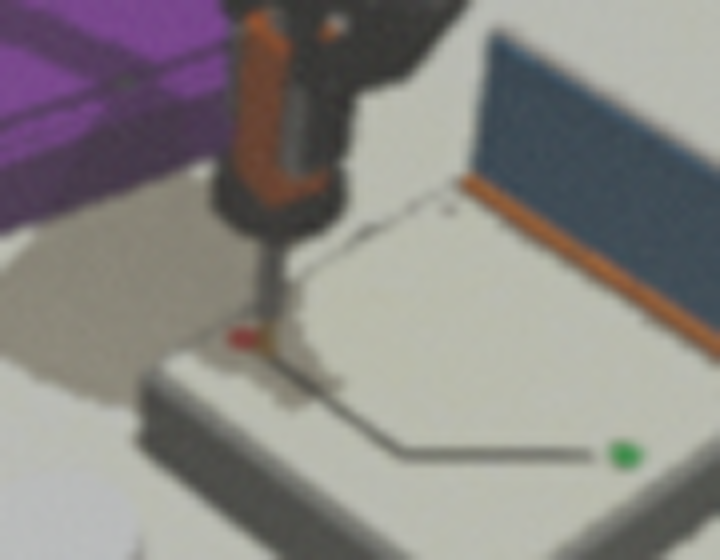

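```bash
python3 -m jog '[0,0.67,3.69,0,0,0,0, 0,0.67,3.69,0,0,0,0, 0,0.67,3.69,0,0,0,0, 0,0.67,3.69,0,0,0,0, 0,0.67,3.69,0,0,0,0, 0,0.67,3.69,0,0,0,0, 0,0.67,3.69,0,0,0,0, 0,0.67,3.69,0,0,0,0, 0,0.67,3.69,0,0,0,0, 0,0.67,3.69,0,0,0,0]'
python3 - <<'E'
from h import *
show(); print(np.array([482.2,136.3])+np.array([59.3,-9.3])*10/16)
E
```

```text
time_s: 22.6
tool_pos: [0.5195, 0.1305, 0.1403]
orientation: [-0.0, 0.815, 0.58, -0.0]
ft_force: [-1.9, 0.4, -0.0]
width: 0.0209
t 22.60 tcp [519.5 130.5 140.3] yaw 1.237 toolz [-1.e-04 -0.e+00 -1.e+00] F [-1.9  0.4 -0. ] w 20.9 q [ 0.08  0.23  1.74 -0.    1.17  0.42]
[519.2625 130.4875]
```

```bash
python3 -m jog '[0,0.67,3.69,0,0,0,0, 0,0.67,3.69,0,0,0,0, 0,0.67,3.69,0,0,0,0, 0,0.67,3.69,0,0,0,0, 0,0.67,3.69,0,0,0,0, 0,0.67,3.69,0,0,0,0, 0,3.21,1.96,0,0,0,0, 0,3.21,1.96,0,0,0,0, 0,3.21,1.96,0,0,0,0, 0,3.21,1.96,0,0,0,0]'
python3 - <<'E'
from h import *; from plant import r
show(); print(np.array([541.5,127.0])+np.array([46.4,38.3])*4/16)
im=r.snapshot("scene"); cv2.imwrite("pics/s12.png",cv2.resize(im[140:210,320:410],None,fx=8,fy=8,interpolation=cv2.INTER_CUBIC))
E
```

```text
time_s: 23.85
tool_pos: [0.5533, 0.1368, 0.1403]
orientation: [0.0, 0.815, 0.58, -0.0]
ft_force: [-1.5, -1.5, 1.9]
width: 0.0213
t 23.85 tcp [553.3 136.8 140.3] yaw 1.237 toolz [ 0.e+00 -2.e-04 -1.e+00] F [-1.5 -1.5  1.9] w 21.3 q [ 0.09  0.3   1.65 -0.    1.19  0.42]
[553.1   136.575]
```

View pics/s12.png

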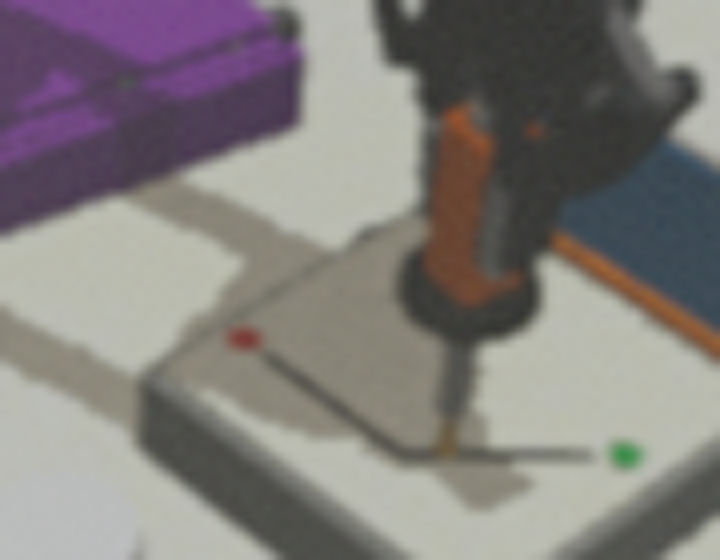

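```bash
python3 -m jog '[0,3.21,1.95,0,0,0,0, 0,3.21,1.95,0,0,0,0, 0,3.21,1.95,0,0,0,0, 0,3.21,1.95,0,0,0,0, 0,3.21,1.95,0,0,0,0, 0,3.21,1.95,0,0,0,0, 0,3.21,1.95,0,0,0,0, 0,3.21,1.95,0,0,0,0, 0,3.21,1.95,0,0,0,0, 0,3.21,1.95,0,0,0,0]'
python3 - <<'E'
from h import *; from plant import r
show(); p=r.state()["tool_pos"]; plan([(.5879,.1653,p[2],1.237,2)])
E
```

```text
time_s: 25.15
tool_pos: [0.5822, 0.1608, 0.1403]
orientation: [0.0, 0.815, 0.58, -0.0]
ft_force: [-1.6, -1.3, 1.6]
width: 0.021
t 25.15 tcp [582.2 160.8 140.3] yaw 1.237 toolz [-0. -0. -1.] F [-1.6 -1.3  1.6] w 21.0 q [ 0.13  0.37  1.56 -0.    1.21  0.46]
->  (0.5879, 0.1653, np.float64(0.1402941949791151), 1.237) n 2
  row 0 [3.1, 1.9, -0.0, -0.0, 0.0, -0.0]
```

```bash
python3 -m jog '[0,3.2,1.95,0,0,0,0, 0,3.2,1.95,0,0,0,0, 0,0,0,0,0,0,0, 0,0,0,0,0,0,0, 0,0,0,0,0,0,0, 0,0,0,0,0,0,0, 0,0,0,0,0,0,0, 0,0,0,0,0,0,0, 0,0,0,0,0,0,0, 0,0,0,0,0,0,0]'
python3 - <<'E'
from h import *; from plant import r
show()
im=r.snapshot("scene"); cv2.imwrite("pics/s13.png",cv2.resize(im[140:210,320:410],None,fx=8,fy=8,interpolation=cv2.INTER_CUBIC))
E
```

```text
time_s: 26.4
tool_pos: [0.5879, 0.1653, 0.1403]
orientation: [0.0, 0.815, 0.58, 0.0]
ft_force: [2.0, 0.5, 2.0]
width: 0.0212
t 26.40 tcp [587.9 165.3 140.3] yaw 1.237 toolz [ 2.e-04 -1.e-04 -1.e+00] F [2.  0.5 2. ] w 21.2 q [ 0.13  0.38  1.54 -0.    1.22  0.47]
```

View pics/s13.png

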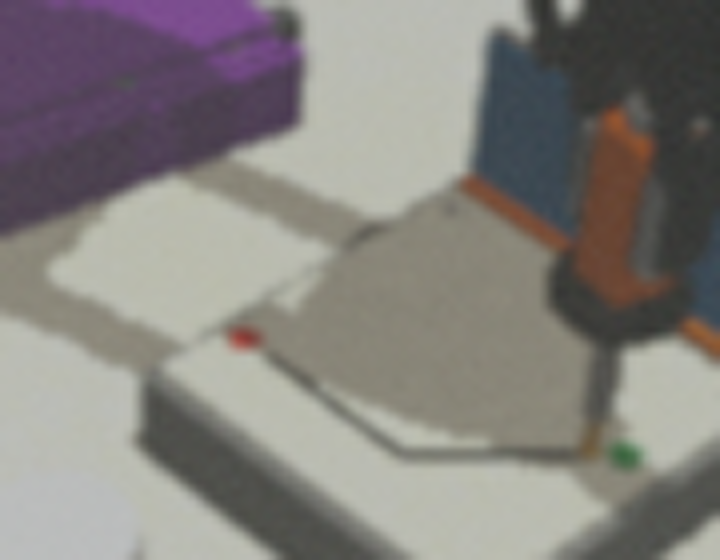

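```bash
python3 -m jog '[0,0,0,-10,0,0,0, 0,0,0,-30,0,0,0, 0,0,0,-35,0,0,0, 0,0,0,-23,0,0,0, 0,0,0,0,0,0,0, 0,-20,10,0,0,0,0, 0,-40,15,0,0,0,0, 0,-45,13,0,0,0,0, 0,-45,13,0,0,0,0, 0,-45,13,0,0,0,0]'
python3 - <<'E'
from h import *; from plant import r
show(); plan([(.5543,-.2080,.2385,1.237,5),(.5543,-.2080,.1295,1.237,5)])
E
```

```text
time_s: 27.7
tool_pos: [0.5825, -0.0425, 0.2359]
orientation: [-0.001, 0.815, 0.579, -0.002]
ft_force: [1.1, -0.2, -1.5]
width: 0.0213
t 27.70 tcp [582.5 -42.5 235.9] yaw 1.236 toolz [-4.7e-03  2.0e-04 -1.0e+00] F [ 1.1 -0.2 -1.5] w 21.3 q [-0.22  0.23  1.52 -0.    1.39  0.11]
->  (0.5543, -0.208, 0.2385, 1.237) n 5
  row 0 [-33.1, 5.6, -0.5, -0.001, 0.0, -0.0]
  row 1 [-33.1, 5.5, -0.5, -0.001, 0.0, -0.0]
->  (0.5543, -0.208, 0.1295, 1.237) n 5
  row 0 [0.0, 0.0, 21.8, 0.0, 0.0, 0.0]
```

```bash
python3 -m jog '[0,-40,6,0,0,0,0, 0,-40,6,0,0,0,0, 0,-40,6,0,0,0,0, 0,-30,6,0,0,0,0, 0,-16,2,0,0,0,0, 0,0,0,0,0,0,0, 0,0,0,0,0,0,0, 0,0,0,0,0,0,0, 0,0,0,0,0,0,0, 0,0,0,0,0,0,0]'
python3 - <<'E'
from h import *; from plant import r
show(); plan([(.5543,-.2080,.2385,1.237,1),(.5543,-.2080,.1295,1.237,5)])
im=r.snapshot("scene"); cv2.imwrite("pics/s14.png",cv2.resize(im[150:330,200:380],None,fx=3.3,fy=3.3))
E
```

```text
time_s: 28.95
tool_pos: [0.5547, -0.2046, 0.2384]
orientation: [0.0, 0.815, 0.58, 0.0]
ft_force: [0.3, 0.5, -0.5]
width: 0.0213
t 28.95 tcp [ 554.7 -204.6  238.4] yaw 1.238 toolz [ 2.e-04 -1.e-04 -1.e+00] F [ 0.3  0.5 -0.5] w 21.3 q [-0.5   0.24  1.5   0.    1.39 -0.17]
->  (0.5543, -0.208, 0.2385, 1.237) n 1
  row 0 [-3.3, 0.7, -0.1, 0.0, 0.0, 0.001]
->  (0.5543, -0.208, 0.1295, 1.237) n 5
  row 0 [0.0, 0.0, 21.8, 0.0, 0.0, 0.0]
```

View pics/s14.png

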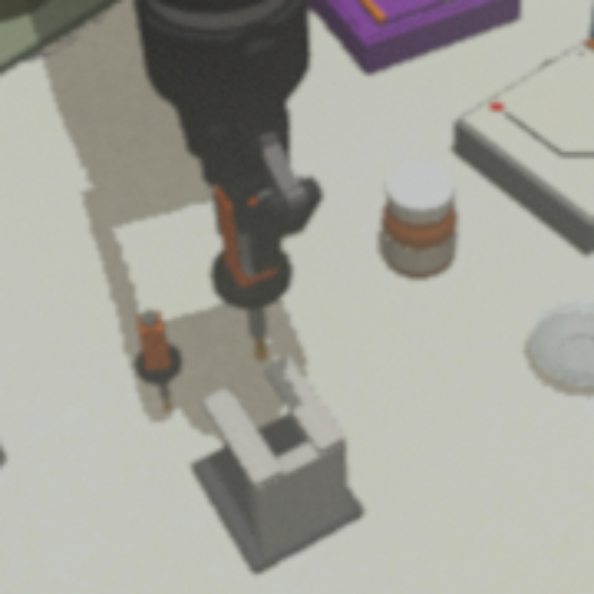

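```bash
python3 -m jog '[0,-3.3,0.7,0,0,0,0, 0,0,0,5,0,0,0, 0,0,0,15,0,0,0, 0,0,0,25,0,0,0, 0,0,0,25,0,0,0, 0,0,0,20,0,0,0, 0,0,0,12,0,0,0, 0,0,0,5,0,0,0, 0,0,0,0,0,0,0, 0,0,0,0,0,0,0]'
python3 - <<'E'
from h import *; from plant import r
show()
E
```

```text
time_s: 30.25
tool_pos: [0.5548, -0.2089, 0.1323]
orientation: [0.001, 0.815, 0.58, 0.0]
ft_force: [0.5, -1.3, -0.9]
width: 0.0215
t 30.25 tcp [ 554.8 -208.9  132.3] yaw 1.237 toolz [ 1.7e-03 -9.0e-04 -1.0e+00] F [ 0.5 -1.3 -0.9] w 21.5 q [-0.51  0.35  1.6   0.    1.19 -0.17]
```

```bash
python3 -m jog '[0,0,0,1.5,0,0,0, 0,0,0,1,0,0,0, 0,0,0,0.7,0,0,0, 0,0,0,0.4,0,0,0, 0,0,0,0,0,0,0, 0,0,0,0,0,0,0, 0,0,0,0,0,0,0, 0,0,0,0,0,0,0, 0,0,0,0,0,0,0, 0,0,0,0,0,0,0]'
python3 - <<'E'
from h import *; from plant import r
show()
im=r.snapshot("scene"); cv2.imwrite("pics/s15.png",cv2.resize(im[180:340,200:360],None,fx=3.6,fy=3.6))
E
```

```text
time_s: 31.5
tool_pos: [0.5542, -0.2086, 0.1287]
orientation: [0.0, 0.815, 0.58, 0.0]
ft_force: [-2.1, 0.3, 4.7]
width: 0.0213
t 31.50 tcp [ 554.2 -208.6  128.7] yaw 1.237 toolz [ 4.e-04 -3.e-04 -1.e+00] F [-2.1  0.3  4.7] w 21.3 q [-0.51  0.36  1.6  -0.    1.18 -0.17]
```

View pics/s15.png

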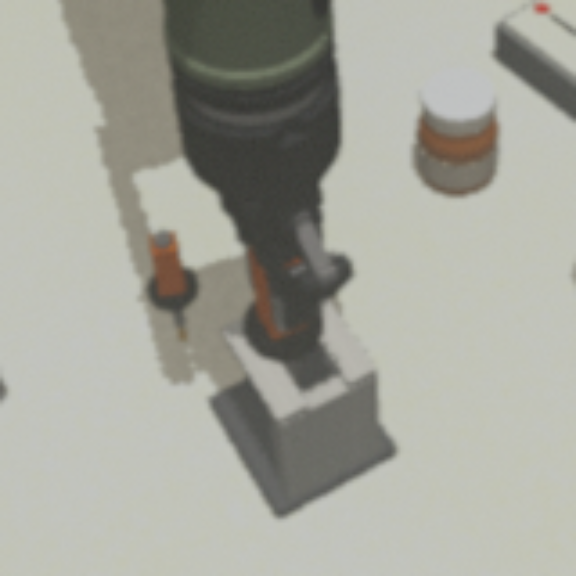

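Collar seated (force back to about 5 N, same height as at the grasp). Release to the same 60 mm opening, then rise.

```bash
python3 -m jog '[0.4,0,0,0,0,0,0, 0.7,0,0,0,0,0,0, 0.7,0,0,0,0,0,0, 0.7,0,0,0,0,0,0, 0.7,0,0,0,0,0,0, 0.7,0,0,-10,0,0,0, 0.7,0,0,-25,0,0,0, 0.7,0,0,-30,0,0,0, 0.7,0,0,-40,0,0,0, 0.7,0,0,-40,0,0,0]'
python3 -m jog '[0.7,-45,0,0,0,0,0, 0.7,-45,0,0,0,0,0, 0.7,0,0,0,0,0,0, 0.7,0,0,0,0,0,0, 0.7,0,0,0,0,0,0, 0.7,0,0,0,0,0,0, 0.7,0,0,0,0,0,0, 0.7,0,0,0,0,0,0, 0.7,0,0,0,0,0,0, 0.7,0,0,0,0,0,0]'
python3 - <<'E'
from h import *; from plant import r
show()
im=r.snapshot("scene"); cv2.imwrite("pics/s16.png",im)
im=r.snapshot("wrist"); cv2.imwrite("pics/w16.png",im)
im=r.snapshot("top"); cv2.imwrite("pics/t16.png",im)
E
```

```text
time_s: 32.8
tool_pos: [0.5541, -0.2085, 0.2747]
orientation: [0.0, 0.815, 0.58, 0.0]
ft_force: [0.7, -0.4, 0.3]
width: 0.0595
time_s: 34.05
tool_pos: [0.5246, -0.2936, 0.2727]
orientation: [0.0, 0.815, 0.58, 0.0]
ft_force: [-0.9, -0.9, 0.0]
width: 0.0597
t 34.05 tcp [ 524.6 -293.6  272.7] yaw 1.237 toolz [ 0.  0. -1.] F [-0.9 -0.9  0. ] w 59.7 q [-0.65  0.24  1.44  0.    1.46 -0.32]
```

View pics/s16.png

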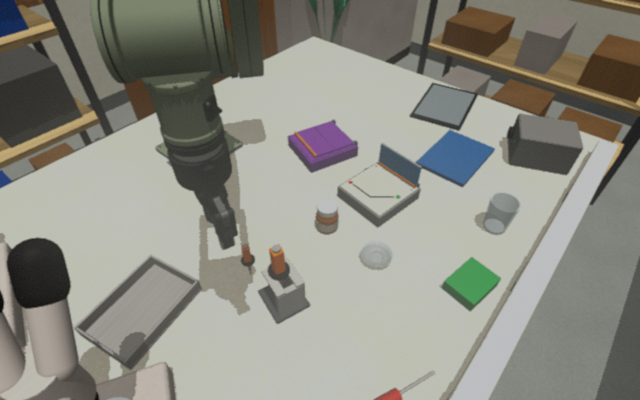

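View pics/w16.png

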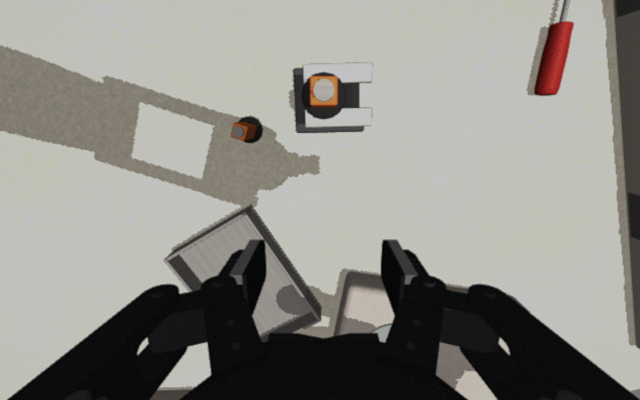

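View pics/t16.png

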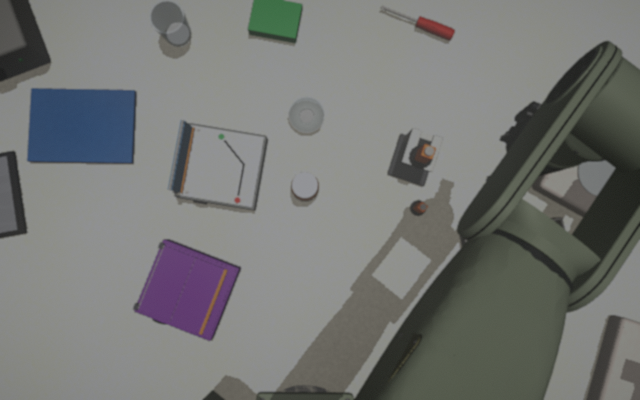

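```bash
python3 - <<'E'
from plant import r
print(r.sign_off())
E
```

```text
the job is handed in; nothing more can be done
None
```

I folded the cover, traced the seam and hung the stylus back in its fork. I handed the job in at about 34 s of the 72 s allowed.

- **Cover:** I pushed the orange edge until it stopped hard, with about 8 N on the wrist. The last pictures show both panels standing upright together at the hinge edge.
- **Seam:** I ran the tip from the red-dot end round the bend to the green-dot end in one pass at about 3 cm/s. By height, the nose was pushed in about 5.4 mm the whole way. The pictures at the start, just past the bend and at the end show the tip on the line.
- **Stylus:** It is back in the fork at the pose it was taken from, with the collar seated. In the last pictures it stands upright and the gripper is clear.
- **Dish and jar:** Neither shows any movement in the last pictures.

Two readings did not fully agree:

- **Camera offset:** The top and wrist cameras differed by about 3 mm in y. I used the wrist values for both the grasp and the seam so the offset cancels. The scene camera then showed the tip within about 1 mm of the line.
- **Press force:** One mid-trace force reading was low, about 1.4 N, while the others ran about 2.5 to 3.4 N. The tool height was unchanged, so I took it as sensor noise.

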